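# Switch on the ironing table at its control box

## Task

Switch on the ironing table at the control box: first push the black-knobbed lever with your fingertips all the way over to the side away from the robot, then press the green button down lightly until its switch closes and let it spring back up. Do not touch the red and yellow buttons, the iron, the bottle, the mug or the jar; nothing is to be picked up. Finish with the lever still over and the hand drawn back more than a hand's breadth above the box.

Things in the scene. Friction and masses are not known exactly. Their poses are not given: they have to be found in the camera images.
- console: fixed control box of the ironing table, white with a grey top plate, 150 mm deep (its x) by 360 mm wide (its y) by 60 mm high; origin at the centre of its underside on the counter; its own x axis points to its far side, away from the robot. The lever and the three buttons stand on its top in one row along y, 85 mm apart, in an order that changes
- main_base: dark steel lever block, 70 mm (x) by 50 mm (y) by 25 mm high, on the box's top; origin at the centre of its underside (60 mm above the counter). The lever pivots on a level axis along the block's y, 22 mm above this origin; its x axis is parallel to the box's
- main_tip (a point): centre of the black ball knob (26 mm across) at the end of the lever's 10 mm steel rod, 50 mm from the pivot, about 126 mm above the counter at either end of the swing and 132 mm when upright
- main (a joint): lever angle in rad: 0 = leaning towards the robot (-x of the box) 0.5 rad from upright = off; 1.0 = leaning 0.5 rad away from the robot (+x of the box) = on, its end stop. It stays where it is left; about 1.2 N at the knob moves it
- green_base: green round push button, cap 32 mm across, standing 14 mm out of a black housing ring 44 mm across; it moves straight down up to 10 mm against a spring (2.4 N to start, 5.2 N at 5 mm, where its switch closes, 8 N at the bottom stop) and springs back by itself; the origin is the centre of the housing's underside, 60 mm above the counter
- green_top (a point): centre of the top face of the green button's cap, at rest 86 mm above the counter (26 mm above the box's top); it moves with the cap
- green (a joint): how far the green button is pressed, in m: 0 = up, 0.005 = switch closes, 0.010 = bottom stop
- red_base: red round push button, cap 32 mm across, standing 14 mm out of a black housing ring 44 mm across; it moves straight down up to 10 mm against a spring (2.4 N to start, 5.2 N at 5 mm, where its switch closes, 8 N at the bottom stop) and springs back by itself; the origin is the centre of the housing's underside, 60 mm above the counter
- red_top (a point): centre of the top face of the red button's cap, at rest 86 mm above the counter (26 mm above the box's top); it moves with the cap
- red (a joint): how far the red button is pressed, in m: 0 = up, 0.005 = switch closes, 0.010 = bottom stop
- yellow_base: yellow round push button, cap 32 mm across, standing 14 mm out of a black housing ring 44 mm across; it moves straight down up to 10 mm against a spring (2.4 N to start, 5.2 N at 5 mm, where its switch closes, 8 N at the bottom stop) and springs back by itself; the origin is the centre of the housing's underside, 60 mm above the counter
- yellow_top (a point): centre of the top face of the yellow button's cap, at rest 86 mm above the counter (26 mm above the box's top); it moves with the cap
- yellow (a joint): how far the yellow button is pressed, in m: 0 = up, 0.005 = switch closes, 0.010 = bottom stop
- iron: loose steam iron, orange with a steel sole and black handle, 225 mm long (x) by 110 mm wide, 131 mm high, lying flat; origin on the counter near the middle of its sole
- bottle: loose clear bottle with white label and blue cap, 64 mm across, 190 mm high, origin at the centre of its underside
- mug: loose white mug, 76 mm across and 85 mm high, with a handle at its +y; origin at the centre of its underside
- tin: loose white jar with an orange lid, 60 mm across, 75 mm high; origin at the centre of its underside
Things that resemble listed ones, but are neither listed nor needed, are in the scene too. There is more than one size of the bottle; the one meant has the size given above.

How it is judged:
By the outcome, as a careful person would: the job done as asked, in the order asked, and still so for the second after the job is handed in, with the robot touching nothing.
It also fails if it takes over 42 s, if anything falls off the work surface, if the arm or the gripper's body presses on something with over 40 N, if the wrist force passes 120 N, or if a joint passes its speed limit or range.

## Robot

A 7-joint arm with a two-finger parallel gripper is mounted at the origin on the work surface. World frame = base frame: x ahead of the robot, y to its left, z up, the work surface at z = 0. Lengths are in m, angles in rad, forces in N, time in s.
With the tool pointing down it reaches from about 0.35 to 0.9 m from the base axis. Payload 8.1 kg.
Tool frame: the origin (TCP) lies between the finger pads, 19 mm behind the fingertips; this is the grasp point; z points along the fingers, y is the direction in which the jaws open and shut (so a half turn about z gives the same grasp; the last joint's range is limited). The gripper opens to 92 mm and grips with 3 to 60 N. Pads are 19 mm wide; open, the fingers measure 130 mm over their backs; the gripper's body (75 mm by 190 mm) begins 47 mm behind the grasp point.
Start: joints at [-1.32, 0.434, 0.025, 1.573, -0.012, 1.134, -0.075], TCP at [0.217, 0.586, 0.246] pointing down, gripper open.
Joint ranges: [-2.62, 2.62], [-0.44, 2.09], [-1.27, 1.32], [0.08, 2.57], [-1.32, 4.46], [0.12, 2], [-2.74, 2.74]. Speed limits (rad/s): [2.22, 2.22, 3.01, 3.01, 3.14, 3.14, 3.14].

## Interface

Orientations are given as a rotation vector (axis times angle).
In Python, from cell import monitor, imaging, workorder, outline_of gives the robot as it stands.
- The arm moves only by the tool move_arm, never from a script. Its argument "series" is a list of rows, each a list of 6 numbers: the shift along the world's x, y, z in cm, then the turn, a rotation vector about the world's x, y, z in degrees. A call has 1 to 8 rows; each row shifts and turns the commanded pose from where the row before left it; what a row does not reach is not made up. A row lasts 1/10 s, in which the tool goes at most 50 mm and 8.59 degrees, less where a joint would pass 70% of its speed; a pose out of reach is approached as far as the arm can. A call with a gripper value outside its range is refused whole. "grip" is the opening, from 0 (shut) to 1 (fully open), set as the call begins (left out, the last holds). The fingers move at their own pace and stop on an object; "force" is the grip in N (left out, the last holds). Time passes only in rows, so rows that do not move let the fingers close. It gives the time, the measured TCP pose, the force and the opening at its end, in the units of the state.
- monitor.observe(): the state, without advancing time (a new reading comes with each control period).
- imaging.get_image(name): name is "side" or "top" or "wrist"; returns a dict with "color" (480x640x3 uint8, red, green, blue), "fx", "fy", "cx", "cy" (pixels), "rvec" (rotation vector, rad) and "tvec" (3), from world to camera coordinates, as OpenCV has them; the wrist camera has in their place "mount" (4x4, takes a point from camera to tool coordinates, whose origin is the TCP and whose axes are the flange's). Camera axes: x right, y down, z forward; pixel columns grow to the right and rows downward; lengths in m; the calibration is good to about 2 mm. A picture is of the moment at which its call begins: read the wrist's pose just before it. There is no depth.
- workorder.sign_off(): hands the job in, once; it reports no verdict.
Trained networks look in the newest picture that a camera, given by its name, has taken for a name from the list of things; names that differ only in an ending like _2 or _b are one class to them, and where a whole thing is asked for, a point or a joint stands for the part that bears it (a point fixed in the world has none). Each returns a list of dicts, best first, with "p" (0 to 1); they miss things now and then, are a little off and sometimes report something else, mostly with a low value. They report only what shows in the picture. A call takes as long as a camera call. They do not tell look-alikes from the thing itself.
- outline_of(camera, thing): "mask" (480x640 bool, what is visible of it) and "rect" ([left, top, width, height] in pixels, round what is visible of it).
The state is a dict: "clock": time; "joints": joint angles; "dq": joint speeds; "joint_efforts": joint torques, N m; "position": TCP position; "ee_rot": TCP orientation; "force": force on the tool from outside, world axes, zero at the start; "ft_torque": the same for the moment, N m; "width": opening from 0.0 (shut) to 1.0 (fully open).
Only numpy, scipy, OpenCV 4.12 (cv2) and the standard library are available. Lean on these libraries where they do the work, as an engineer would, in place of code of your own. Each camera call takes 0.05 s, during which the arm holds its last target. There are 200 camera calls.

## Working session

There is one attempt and no reset: what is moved stays moved. The work goes in short steps, Python scripts to look and compute and a tool call to move; the robot and the scene stay as the last step left them, time stands still between calls to the robot, and variables do not carry over. Pictures are saved under pics/ and viewed, about 8 in all and at most 12, crops included, and the job is handed in when it is done.

Besides the shell and the picture viewer there is one more tool, called after ">>>" as a command line: name --pt "numbers of a row" for each row, then --argument value for the rest. move_arm: Moves the arm, as the interface text tells. Its arguments: {"type":"object","properties":{"series":{"type":"array"},"grip":{"type":"number"},"force":{"type":"number"}},"required":["series"]}

```bash
mkdir -p pics
cat > h.py <<'E'
import numpy as np, cv2
from cell import monitor, imaging, workorder, outline_of
def ray(im,uv,z):
    R=cv2.Rodrigues(np.array(im['rvec'],float))[0]; t=np.array(im['tvec'],float).ravel()
    d=R.T@np.array([(uv[0]-im['cx'])/im['fx'],(uv[1]-im['cy'])/im['fy'],1]); c=-R.T@t
    return c+d*(z-c[2])/d[2]
def save(im,n): cv2.imwrite('pics/'+n,im['color'][:,:,::-1])
E
python3 - <<'E'
from h import *
s=monitor.observe();print(s['clock'],s['position'],s['ee_rot'],s['width'],s['force'])
ims=[]
for cam in ['top','side']:
    im=imaging.get_image(cam); ims.append(im['color'])
    for n,z in [('console',.06),('main_base',.085),('main_tip',.126),('green_top',.086),('red_top',.086),('yellow_top',.086),('iron',.06),('bottle',.1),('mug',.085),('tin',.075)]:
        for o in outline_of(cam,n)[:2]:
            v,u=np.nonzero(o['mask']); c=(u.mean(),v.mean())
            print(cam,n,round(o['p'],2),o['rect'],np.round(c,1),np.round(ray(im,c,z),3))
    save(im,cam+'1.png')
E
```

```text
0.0 [0.2164094  0.58580447 0.24473154] [-5.52901712e-01 -3.09240304e+00  2.53807306e-03] 1.0025754547361443 [0.00724885 0.27363711 0.06588854]
top console 0.95 [209.2, 198.7, 170.5, 87.1] [294.9 241.4] [0.575 0.066 0.06 ]
top main_base 0.42 [231.6, 222.4, 20.9, 23.7] [239.  233.4] [0.589 0.185 0.085]
top main_base 0.21 [153.5, 207.6, 44.4, 38.9] [174.2 225. ] [0.609 0.325 0.085]
top main_tip 0.52 [350.8, 243.6, 13.1, 9.1] [355.9 244.8] [ 0.555 -0.062  0.126]
top green_top 0.5 [268.7, 228.2, 19.3, 14.6] [276.9 235.9] [0.583 0.104 0.086]
top green_top 0.18 [152.2, 208.1, 45.8, 36.2] [174.3 225.1] [0.608 0.325 0.086]
top red_top 0.64 [233.5, 221.7, 14.6, 20.4] [237.9 232.1] [0.592 0.187 0.086]
top yellow_top 0.59 [307.2, 233.6, 16.1, 14.9] [315.7 239.6] [0.574 0.021 0.086]
top iron 0.95 [407.1, 223.3, 56.9, 96.6] [437.4 275.9] [ 0.496 -0.241  0.06 ]
top bottle 0.84 [152.2, 207.4, 45.1, 38.7] [174.3 225.3] [0.605 0.321 0.1  ]
top bottle 0.77 [118.0, 134.4, 66.7, 67.9] [150.8 167.3] [0.734 0.378 0.1  ]
top mug 0.57 [217.5, 296.3, 39.6, 48.0] [239.1 317.4] [0.411 0.181 0.085]
top tin 0.71 
[... 473 characters left out ...]
 green_top 0.56 [298.0, 221.8, 15.4, 12.9] [306.1 229.3] [0.586 0.097 0.086]
side red_top 0.48 [289.8, 195.5, 14.9, 15.0] [296.5 202. ] [0.595 0.182 0.086]
side yellow_top 0.6 [309.0, 252.4, 13.8, 16.9] [316.6 259.5] [0.577 0.013 0.086]
side iron 0.56 [273.8, 358.2, 133.6, 112.3] [335.8 410.5] [ 0.501 -0.269  0.06 ]
side bottle 0.82 [270.7, 116.7, 29.2, 82.5] [283.5 162.1] [0.608 0.305 0.1  ]
side bottle 0.7 [304.1, 67.8, 37.3, 107.9] [324.2 128.3] [0.743 0.393 0.1  ]
side mug 0.62 [190.7, 207.5, 51.2, 55.5] [217.8 237.3] [0.414 0.145 0.085]
side mug 0.58 [308.8, 253.0, 18.7, 19.5] [316.8 260.2] [0.577 0.012 0.085]
side tin 0.58 [384.6, 221.6, 29.8, 44.8] [398.4 244.7] [ 0.745 -0.003  0.075]
```

Run:
```python
import cv2,numpy as np
a=cv2.imread('pics/top1.png')[180:330,200:400];b=cv2.imread('pics/side1.png')[180:350,240:420]
a=cv2.resize(a,(800,600),interpolation=2)[:, :]; cv2.imwrite('pics/a.png',a)
b=cv2.resize(b,None,fx=3.4,fy=3.4,interpolation=2); cv2.imwrite('pics/b.png',b)
```

```text
(no output)
```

View pics/top1.png

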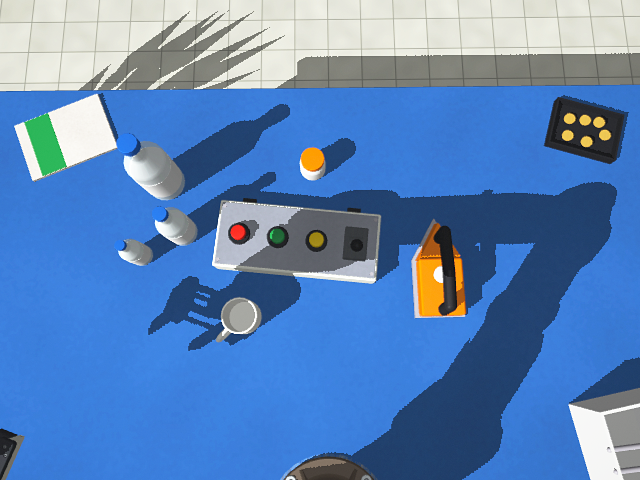

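View pics/b.png

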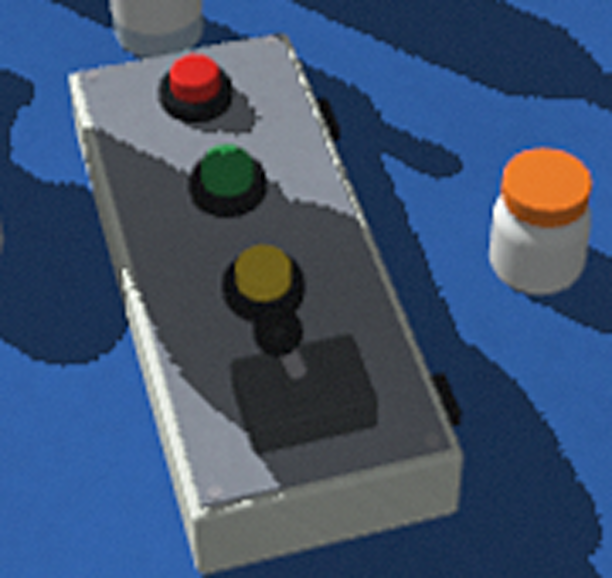

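>>> move_arm --pt "1.5 -4 0 0 0 1.8" --pt "1.5 -4 0 0 0 1.8" --pt "1.5 -4 0 0 0 1.8" --pt "1.5 -4 0 0 0 1.8" --pt "1.5 -4 0 0 0 1.8" --pt "1.5 -4 0 0 0 1.8" --pt "1.5 -4 0 0 0 1.8" --pt "1.5 -4 0 0 0 1.6" --grip 0

```text
clock: 1.9
position: [0.337, 0.2647, 0.2458]
ee_rot: [0.164, 3.137, 0.001]
force: [1.1, 0.4, 0.3]
width: 0.351
```

>>> move_arm --pt "1.5 -4 0 0 0 0" --pt "1.5 -4 0 0 0 0" --pt "1.5 -4 0 0 0 0" --pt "1.5 -4 0 0 0 0" --pt "1.5 -4 0 0 0 0" --pt "1.5 -4 0 0 0 0" --pt "1.5 -4 0 0 0 0" --pt "1.5 -4 0 0 0 0"

```text
clock: 2.7
position: [0.457, -0.0554, 0.2459]
ee_rot: [0.166, 3.136, 0.001]
force: [1.0, 1.2, -0.7]
width: 0.005
```

```bash
cat >> h.py <<'E'
def wray(im,s,uv,z):
    R=cv2.Rodrigues(np.array(s['ee_rot'],float))[0]; M=np.array(im['mount'])
    d=R@M[:3,:3]@np.array([(uv[0]-im['cx'])/im['fx'],(uv[1]-im['cy'])/im['fy'],1]); c=R@M[:3,3]+s['position']
    return c+d*(z-c[2])/d[2]
E
python3 - <<'E'
from h import *
s=monitor.observe();im=imaging.get_image('wrist');save(im,'w1.png')
print(s['clock'],s['position'],s['width'],s['force'],cv2.Rodrigues(np.array(s['ee_rot']))[0].round(3))
for n,z in [('main_base',.085),('main_tip',.126),('green_top',.086),('red_top',.086),('yellow_top',.086)]:
    for o in outline_of('wrist',n)[:2]:
        v,u=np.nonzero(o['mask']); c=(u.mean(),v.mean())
        print(n,round(o['p'],2),o['rect'],np.round(c,1),np.round(wray(im,s,c,z),3))
E
```

```text
2.7 [ 0.45699778 -0.05539317  0.24590144] 0.004926017975155225 [ 0.95493693  1.23416764 -0.74677021] [[-0.994  0.106  0.001]
 [ 0.106  0.994  0.   ]
 [-0.001  0.    -1.   ]]
main_base 0.21 [603.5, 349.1, 35.1, 26.2] [624.1 358.8] [0.594 0.179 0.085]
main_tip 0.46 [318.8, 358.1, 1.8, 25.4] [318.5 373. ] [ 0.555 -0.065  0.126]
red_top 0.63 [606.8, 347.6, 30.7, 29.7] [624.7 359. ] [0.594 0.179 0.086]
yellow_top 0.69 [259.0, 241.1, 381.0, 148.8] [500.6 288.9] [0.523 0.079 0.086]
```

View pics/w1.png

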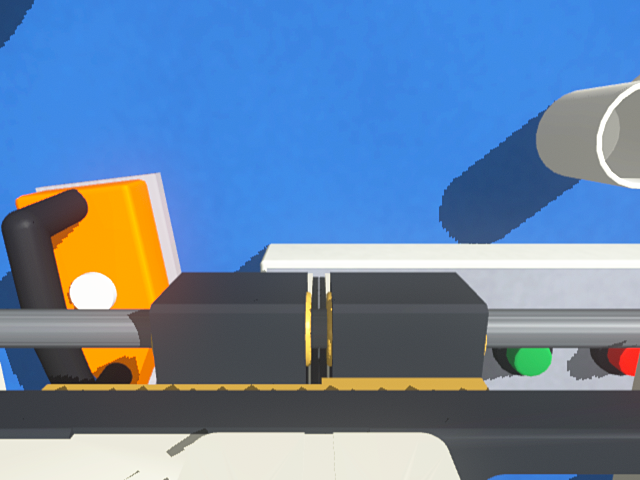

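>>> move_arm --pt "1 -0.1 -2 0 0 0" --pt "1 -0.1 -3 0 0 0" --pt "0 0 -3 0 0 0" --pt "0 0 -2 0 0 0" --pt "0 0 -1.1 0 0 0" --pt "0 0 0 0 0 0" --pt "0 0 0 0 0 0"

```text
clock: 3.7
position: [0.4769, -0.0552, 0.1352]
ee_rot: [0.165, 3.137, 0.001]
force: [0.8, 0.0, -0.2]
width: 0.005
```

>>> move_arm --pt "1 -0.1 0 0 0 0" --pt "1 -0.1 0 0 0 0" --pt "1 -0.1 0 0 0 0" --pt "1 -0.1 0 0 0 0" --pt "1 -0.1 0 0 0 0" --pt "0.5 -0.1 0 0 0 0" --pt "0.5 -0.1 0 0 0 0" --pt "0 0 0 0 0 0"

```text
clock: 4.5
position: [0.5368, -0.0629, 0.1344]
ee_rot: [-0.167, -3.137, 0.0]
force: [-0.1, 0.6, -0.0]
width: 0.002
```

Run:
```python
from h import *
im=imaging.get_image('side');s=monitor.observe();print(s['clock'],s['position'],s['force'])
cv2.imwrite('pics/c.png',cv2.resize(im['color'][180:350,240:420,::-1],None,fx=3.4,fy=3.4,interpolation=2))
```

```text
4.55 [ 0.53662641 -0.06284765  0.13442404] [-0.07781293 -0.65021031  0.8124471 ]
```

View pics/c.png

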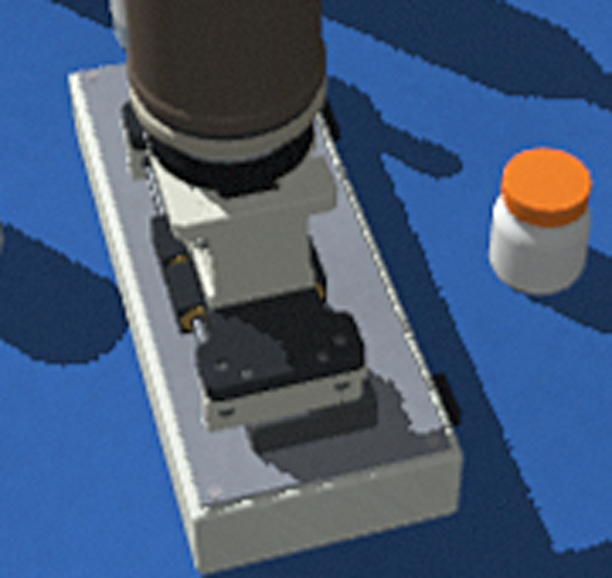

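>>> move_arm --pt "0.7 -0.1 0 0 0 0" --pt "0.7 -0.1 0 0 0 0" --pt "0.6 0 0 0 0 0" --pt "0.5 -0.1 0 0 0 0" --pt "0 0 0 0 0 0"

```text
clock: 5.05
position: [0.5626, -0.0658, 0.1345]
ee_rot: [0.166, 3.136, -0.0]
force: [-0.7, -0.4, -0.1]
width: 0.004
```

>>> move_arm --pt "0.3 0 0 0 0 0" --pt "0.3 0 0 0 0 0" --pt "0 0 0 0 0 0"

```text
clock: 5.35
position: [0.5677, -0.0657, 0.1344]
ee_rot: [-0.167, -3.137, 0.0]
force: [-0.3, 0.0, -0.7]
width: 0.004
```

>>> move_arm --pt "0.3 0 0 0 0 0" --pt "0 0 0 0 0 0"

```text
clock: 5.55
position: [0.5702, -0.0657, 0.1343]
ee_rot: [-0.166, -3.136, -0.0]
force: [-1.8, -1.0, -0.6]
width: 0.004
```

>>> move_arm --pt "0.3 0 0 0 0 0" --pt "0 0 0 0 0 0"

```text
clock: 5.75
position: [0.5709, -0.0657, 0.134]
ee_rot: [-0.167, -3.131, -0.001]
force: [-12.2, 0.8, 6.6]
width: 0.002
```

End stop reached (−12 N). I'm backing off, then lifting.

>>> move_arm --pt "-2 0.2 0 0 0 0" --pt "-3 0.3 0 0 0 0" --pt "-3 0.3 0 0 0 0" --pt "-2 0.5 3 0 0 0" --pt "-1 1 4 0 0 0" --pt "0 3 4 0 0 0" --pt "0 4 0 0 0 0" --pt "0 4 0 0 0 0"

```text
clock: 6.55
position: [0.4649, 0.0688, 0.2467]
ee_rot: [0.168, 3.132, 0.004]
force: [0.7, 1.0, -0.1]
width: 0.0
```

Run:
```python
from h import *
ims={}
for cam in ['top','side']:
    im=imaging.get_image(cam); ims[cam]=im
    for n,z in [('main_tip',.126),('green_top',.086),('red_top',.086),('yellow_top',.086)]:
        for o in outline_of(cam,n)[:2]:
            v,u=np.nonzero(o['mask']); c=(u.mean(),v.mean())
            print(cam,n,round(o['p'],2),o['rect'],np.round(c,1),np.round(ray(im,c,z),3))
f=lambda im,a,b,c,d:cv2.resize(im['color'][a:b,c:d,::-1],(400,400),interpolation=2)
cv2.imwrite('pics/d.png',np.hstack([f(ims['top'],170,340,215,385),f(ims['side'],180,350,240,410)]))
```

```text
top main_tip 0.44 [352.5, 221.7, 10.2, 21.2] [357.2 229.8] [ 0.586 -0.066  0.126]
top yellow_top 0.4 [311.9, 233.6, 11.4, 15.3] [318.3 239.2] [0.575 0.015 0.086]
top yellow_top 0.17 [409.3, 219.4, 55.4, 99.8] [437.5 275.5] [ 0.494 -0.236  0.086]
side main_tip 0.71 [329.7, 268.9, 18.0, 23.2] [339.6 276.1] [ 0.589 -0.071  0.126]
side main_tip 0.38 [382.3, 223.8, 33.2, 40.1] [398.8 244.5] [ 0.72  -0.043  0.126]
side red_top 0.71 [288.5, 196.4, 14.4, 16.8] [296.6 203. ] [0.594 0.179 0.086]
side red_top 0.58 [285.2, 200.2, 20.7, 12.6] [296.5 205.4] [0.592 0.172 0.086]
side yellow_top 0.72 [307.8, 251.4, 15.9, 14.9] [316.5 259.3] [0.577 0.014 0.086]
```

View pics/d.png

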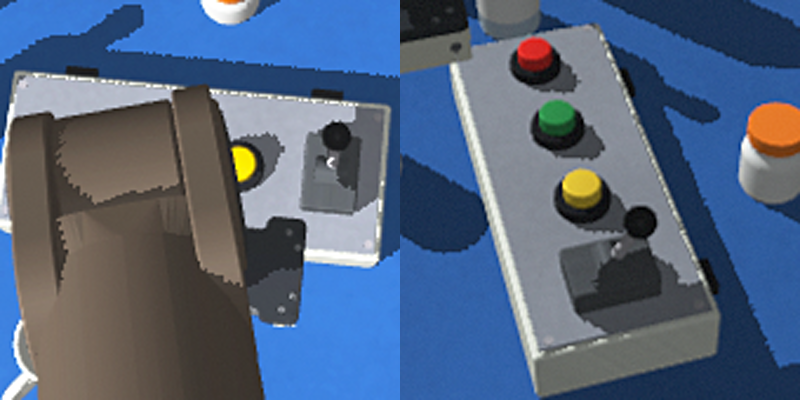

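Run:
```python
from h import *
t=imaging.get_image('top');s=imaging.get_image('side')
for im,uv in [(t,(357,245)),(t,(358.2,227.4)),(s,(321.8,277)),(s,(342.4,274.4))]: print(ray(im,uv,.126).round(4))
for uv in [(306.5,230.2),(307.2,229.3)]: print('g',ray(s,uv,.086).round(4))
```

```text
[ 0.5541 -0.0646  0.126 ]
[ 0.5911 -0.068   0.126 ]
[ 0.5595 -0.0608  0.126 ]
[ 0.5954 -0.0691  0.126 ]
g [0.5861 0.0946 0.086 ]
g [0.5883 0.0964 0.086 ]
```

>>> move_arm --pt "4 1 0 0 0 0" --pt "4 1 0 0 0 0" --pt "4.1 0.9 -3 0 0 0" --pt "0 0 -4 0 0 0" --pt "0 0 -4 0 0 0" --pt "0 0 -2 0 0 0" --pt "0 0 0 0 0 0" --pt "0 0 0 0 0 0"

```text
clock: 7.95
position: [0.5836, 0.0957, 0.1159]
ee_rot: [0.167, 3.137, -0.0]
force: [0.6, 0.3, 1.0]
width: 0.004
```

Run:
```python
from h import *
ims={}
s=monitor.observe();print(s['position'],s['force'])
for cam in ['wrist','side']: ims[cam]=imaging.get_image(cam)
cv2.imwrite('pics/e.png',np.hstack([cv2.resize(ims['wrist']['color'][:,:,::-1],(400,400)),cv2.resize(ims['side']['color'][180:350,240:410,::-1],(400,400),interpolation=2)]))
```

```text
[0.58362537 0.09569321 0.11591919] [0.62312313 0.31926744 1.00761358]
```

View pics/e.png

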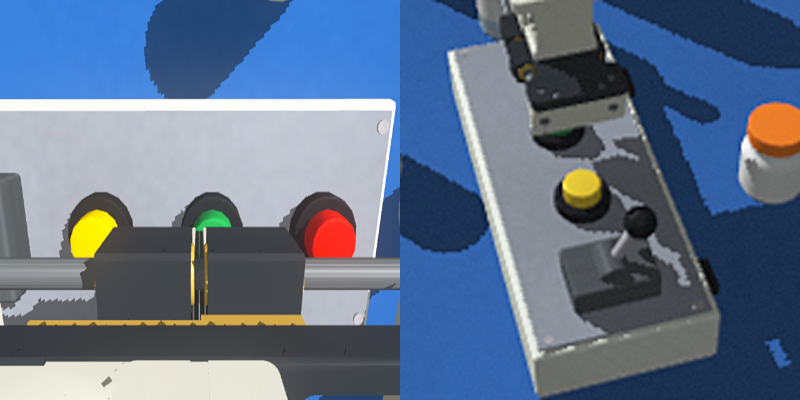

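Run:
```python
from h import *
s=monitor.observe();im=imaging.get_image('wrist')
print(im['cx'],im['fx'],np.array(im['mount']).round(3))
for uv in [(94*1.6,234*1.2),(212*1.6,233*1.2),(330*1.6,232*1.2)]: print(wray(im,s,uv,.086).round(4))
for n in ['red_top','yellow_top']:
  for o in outline_of('wrist',n)[:1]:
    v,u=np.nonzero(o['mask']); print(n,o['p'],o['rect'],u.mean(),v.mean(),wray(im,s,(u.mean(),v.mean()),.086).round(4))
```

```text
318.4041988672448 414.7687507599164 [[ 0.001 -0.969 -0.249  0.067]
 [ 1.     0.001 -0.     0.001]
 [ 0.001 -0.249  0.969 -0.139]
 [ 0.     0.     0.     1.   ]]
[0.5737 0.0243 0.086 ]
[0.5817 0.106  0.086 ]
[0.5898 0.1875 0.086 ]
red_top 0.78 [483.8, 249.8, 80.0, 62.3] 525.3478482302012 280.5520753756048 [0.5907 0.1864 0.086 ]
yellow_top 0.68 [112.8, 249.5, 76.8, 55.4] 145.47323559495396 277.5103989089669 [0.572  0.0225 0.086 ]
```

>>> move_arm --pt "0.1 0.7 0 0 0 0" --pt "0 0 -0.6 0 0 0" --pt "0 0 -0.4 0 0 0" --pt "0 0 -0.2 0 0 0" --pt "0 0 -0.2 0 0 0" --pt "0 0 0 0 0 0"

```text
clock: 8.8
position: [0.5842, 0.1035, 0.1014]
ee_rot: [-0.166, -3.137, -0.001]
force: [-1.6, 2.4, 4.6]
width: 0.008
```

>>> move_arm --pt "0 0 -0.2 0 0 0" --pt "0 0 0 0 0 0" --pt "0 0 0 0 0 0"

```text
clock: 9.1
position: [0.5842, 0.1034, 0.0996]
ee_rot: [-0.166, -3.137, -0.001]
force: [-1.7, 3.6, 4.7]
width: 0.01
```

>>> move_arm --pt "0 0 -0.1 0 0 0" --pt "0 0 0 0 0 0"

```text
clock: 9.3
position: [0.5842, 0.1034, 0.0986]
ee_rot: [-0.166, -3.137, -0.001]
force: [-1.7, 2.4, 6.2]
width: 0.006
```

>>> move_arm --pt "0 0 -0.1 0 0 0" --pt "0 0 0 0 0 0" --pt "0 0 0 0 0 0"

```text
clock: 9.6
position: [0.5842, 0.1034, 0.0978]
ee_rot: [-0.166, -3.137, -0.001]
force: [-2.6, 3.9, 6.4]
width: 0.006
```

>>> move_arm --pt "0 0 0.5 0 0 0" --pt "0 0 1 0 0 0" --pt "0 0 3 0 0 0" --pt "0 0 4 0 0 0" --pt "0 0 4 0 0 0" --pt "0 0 4 0 0 0" --pt "0 0 3 0 0 0" --pt "0 0 0 0 0 0"

```text
clock: 10.4
position: [0.5863, 0.102, 0.2975]
ee_rot: [0.168, 3.13, 0.003]
force: [0.2, -0.7, -0.3]
width: 0.005
```

Run:
```python
from h import *
s=monitor.observe();print(s['clock'],s['position'],s['force'])
t=imaging.get_image('side')
for n in ['main_tip','green_top']:
  for o in outline_of('side',n)[:1]:
    v,u=np.nonzero(o['mask']); print(n,o['p'],o['rect'],u.mean(),v.mean())
cv2.imwrite('pics/f.png',cv2.resize(t['color'][150:350,230:430,::-1],(600,600),interpolation=2))
```

```text
10.4 [0.58632645 0.10195923 0.29753473] [ 0.21549845 -0.69986338 -0.27897076]
main_tip 0.56 [328.9, 266.1, 19.7, 24.6] 339.64444444444445 276.24444444444447
green_top 0.48 [297.4, 219.7, 17.0, 18.0] 306.3658536585366 228.9268292682927
```

View pics/f.png

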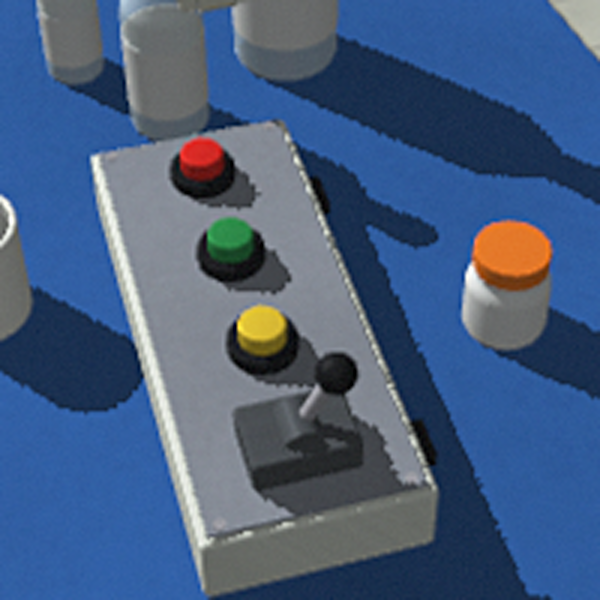

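```bash
python3 -c "
from h import *
print(workorder.sign_off())"
```

```text
the job is handed in; nothing more can be done
None
```

I pushed the lever over first, then pressed and released the green button, and handed the job in at about 10.5 s. The sign-off reports no verdict.

- **Lever:** I pushed it with closed fingertips until it met a hard stop at about 12 N. In the last side picture it leans away from the robot. I measured the knob at x ≈ 0.591–0.595 m, against an expected end position of about 0.592 m.
- **Green button:** I pressed it until the wrist read 6.4 N upward and the fingertips were about 7 mm down. That is past the 5 mm where the switch closes and short of the bottom stop. In the last side picture it is back up.
- **Hand:** it finished with the fingertips about 0.22 m above the box top and no meaningful force on the wrist. I saw no sign of contact with anything but the lever and the green button.

**Checks that did not fully agree:**
- **Lever swing:** I measured the knob moving about 37 mm instead of the expected 48 mm. Most likely my estimate of its starting position was off, since the end position and the hard stop both fit "fully on".
- **Green button position:** the cameras differed by about 8 mm along the row. I pressed at a point between them, which the finger width covers. About 2–4 N of sideways force showed during the press.

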